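# Lock a fresh filter cartridge into the desk air purifier

### The job

Fit the fresh filter (green handle) into the round air purifier on the desk: lower it with its two side lugs through the two marked slots, press it gently down against the sprung seat, and turn it clockwise (seen from above) until it comes up firmly against its stop, drawn down tight. Be gentle: do not crush the seat and do not force the filter past its stop. Then let go and leave it locked; leave the used filter (grey handle) and everything else on the desk alone.

Things in the scene. Friction and masses are not known exactly. Their poses are not given: they have to be found in the camera images.
- fresh_mid (a point): Centre, half-way up, of the fresh filter, loose, about 250 g: upright white cylinder 64 mm across, 55 mm tall, with a green handle block on top; 89 mm tall in all, this point 44.5 mm above its foot, z up, x along the handle and lugs. Two steel lugs, 8 mm thick, stick out along +x and -x to 41 mm from the axis, their centres 20 mm above the foot. A half turn makes no difference.
- fresh_grip (a point): Centre of the fresh filter's green handle, 27.5 mm above fresh_mid on the same axis: a grippy rubber-coated block 56 mm long (x), 40 mm wide (y), 34 mm tall, standing on the cylinder's top, with a white stripe in line with the lugs. The place to pinch from above.
- used_mid (a point): The same centre point of the used filter: same shape and size, grey with a grey handle. It stands in the same tray about 130 mm from the fresh one, and stays there.
- collar (a point): Centre of the purifier's mouth, at its flat top, 95 mm above the desk, z up. White round unit 160 mm across, fixed. Two inward metal lips (inner radius 33.5 mm) leave two slots 12 mm wide, at this point's +x and -x, marked by green strips; the lugs go down there. The lips' undersides are ramps: 5 mm below the top by the slot, 8 mm below it after 45 degrees clockwise, then level.
- slot (a point): Mouth of the slot at the collar's +x side, 38 mm from the axis, at the purifier's top. A hidden stop blocks the lugs somewhere between 54 and 70 degrees clockwise of the slots; it differs by unit and must be felt. Over 20 N on it (0.77 N m of twist) breaks it; 0.25 to 0.6 N m above the turning effort is firm. Walls block the other way. Turning pulls the filter 3 mm down: the hand must give way.
- seat (a joint): Sprung seat in the bore under the filter's foot: 0 when free (top 27.5 mm below the purifier's top), positive downward, m. Spring 3 N/mm, 3 N at first touch. 1.5 mm (8 N) of pressing brings the lugs below the lips; locked home it stands at 4.5 mm (17 N). Beyond 7 mm (24 N) it is crushed.
- tray: Grey shallow tray, 160 x 300 mm, rim 12 mm high, floor 4 mm thick, fixed; origin at the centre of its underside; the two filters stand on its floor.

How it is judged:
On the way, in this order (a step that is already met when the one before it is completed fails the run):
1. the fresh filter's lugs are through the slots and its foot presses the seat at least 1 mm down (horizontal distance between fresh_mid and collar below 0.004 m and angle between fresh_mid's own z axis and vertical below 0.08 rad and value of joint seat above 0.001 m and angle between the x axis of fresh_mid and the x axis of collar, either way round below 0.3 rad), for 0.1 s.
2. it has been turned clockwise under the ramps until a lug bears on the hidden stop with at least 4 N, drawn down tight (horizontal distance between fresh_mid and collar below 0.004 m and angle between fresh_mid's own z axis and vertical below 0.08 rad and angle between the x axis of fresh_mid and the x axis of collar, either way round above 0.85 rad and value of joint seat above 0.0038 m and z of fresh_mid in the frame of collar below 0.0145 m and contact force between fresh and stop above 4 N), for 0.1 s.
At the end, for the whole second after the job is handed in: The fresh filter stands locked in the purifier: within 4 mm of its axis, upright within 0.08 rad, turned more than 0.85 rad from the slots, its foot holding the seat more than 3.8 mm down, at rest and released; the used filter within 20 mm of where it stood (horizontal distance between fresh_mid and collar below 0.004 m and angle between fresh_mid's own z axis and vertical below 0.08 rad and angle between the x axis of fresh_mid and the x axis of collar, either way round above 0.85 rad and value of joint seat above 0.0038 m and z of fresh_mid in the frame of collar below 0.0145 m and linear speed of fresh below 0.01 m/s and distance of used_mid from where it was at the start of the episode below 0.02 m); the robot touches nothing.
It fails at once if the seat is crushed: pressed more than 7 mm (24 N) down (value of joint seat above 0.007 m).
It fails at once if the filter is forced against its stop with more than 20 N (contact force between fresh and stop above 20 N).
It fails at once if the used filter is moved more than 20 mm (distance of used_mid from where it was at the start of the episode above 0.02 m).
It fails at once if another thing on the desk is moved more than 30 mm (distance of any of gel, mug, pills, phone, stapler, pencup from where it was at the start of the episode above 0.03 m).
It also fails if it takes over 72 s, if anything falls off the work surface, if the arm or the gripper's body presses on something with over 40 N, if the wrist force passes 120 N, or if a joint passes its speed limit or range.

### The arm

A 6-joint arm with a two-finger parallel gripper is mounted at the origin on the work surface. World frame = base frame: x ahead of the robot, y to its left, z up, the work surface at z = 0. Lengths are in m, angles in rad, forces in N, time in s.
With the tool pointing down it reaches from about 0.275 to 1 m from the base axis. Payload 8.4 kg.
Tool frame: the origin (TCP) lies on the centre line of the jaws, within the pads' length; the fingertips stand 22 mm ahead of it and the grasp point (between the pads) lies 3 mm ahead of it; z points along the fingers, y is the direction in which the jaws open and shut (so a half turn about z gives the same grasp; the last joint's range is limited). The gripper opens to 85 mm and grips with 20 to 120 N. Pads are 22 mm wide; open, the fingers measure 114 mm over their backs; the gripper's body (76 mm by 85 mm) begins 54 mm behind the grasp point. The pads swing forward as they close: fully open they stand 13 mm farther back than shut.
Start: joints at [1.237, 0.353, 1.633, -0, 1.155, -0.002], TCP at [0.204, 0.591, 0.253] pointing down, gripper open.
Joint ranges: [-2.63, 2.63], [-0.92, 2.1], [0.06, 2.66], [-1.3, 4.44], [0, 2.69], [-3.02, 3.02]. Speed limits (rad/s): [2.22, 2.22, 2.79, 3.14, 3.14, 3.14].

### API

Orientations are given as [roll, pitch, yaw] about the fixed x, y, z axes, in that order (R = Rz(yaw) Ry(pitch) Rx(roll)).
In Python, from cell import env gives the robot as it stands. The module is installed in compiled form; this text tells all that it offers.
- The arm moves only by the tool send_rows, never from a script. Its argument "rows" is a list of rows, each a list of 3 entries, a list of its own where there are three numbers: the shift along the tool's x, y, z in mm, then the turn about the tool's z in degrees, then the gripper's target within -1 to 1 (shut at 1, half-way at 0, fully open at -1). In form: [[[tx, ty, tz], turn, gripper], ...]. A call has 1 to 5 rows; each row is the pose to reach, as a shift and turn from the pose commanded when the call began, along the tool's axes at that moment; what a row does not reach only later rows make up. A row lasts 1/12 s, in which the tool goes at most 41.7 mm and 7.16 degrees, less where a joint would pass 70% of its speed; a pose out of reach is approached as far as the arm can. A call with a gripper value outside its range is refused whole. The fingers move at their own pace and stop on an object; "squeeze" is the grip in N (left out, the last holds). Time passes only in rows, so rows that repeat a pose let the fingers close. It gives the time, the measured TCP pose, the force and the opening at its end, in the units of the state.
- env.get_state(): the state, without advancing time (a new reading comes with each control period).
- env.grab_frame(name): name is "scene" or "top" or "wrist"; returns a dict with "pixels" (420x560x3 uint8, blue, green, red), "camera_matrix" (3x3 intrinsics, pixels), "pose" (4x4, takes a point from camera to world coordinates). Camera axes: x right, y down, z forward; pixel columns grow to the right and rows downward; lengths in m; the calibration is good to about 2 mm. A picture is of the moment at which its call begins. There is no depth.
- env.sign_off(): hands the job in, once; it reports no verdict.
The state is a dict: "time": time; "joints": joint angles; "qvel": joint speeds; "joint_efforts": joint torques, N m; "tool_pos": TCP position; "ee_rot": TCP orientation; "ft_force": force on the tool from outside, world axes, zero at the start; "torque": the same for the moment, N m; "width": finger opening in m.
Only numpy, scipy, OpenCV 4.12 (cv2) and the standard library are available. Lean on these libraries where they do the work, as an engineer would, in place of code of your own. Each camera call takes 0.05 s, during which the arm holds its last target. There are 200 camera calls.

## Working session

There is one attempt and no reset: what is moved stays moved. The work goes in short steps, Python scripts to look and compute and a tool call to move; the robot and the scene stay as the last step left them, time stands still between calls to the robot, and variables do not carry over. Pictures are saved under pics/ and viewed, about 8 in all and at most 12, crops included, and the job is handed in when it is done.

Besides the shell and the picture viewer there is one more tool, called by a JSON object that holds its "api" and its "payload", one argument or row to a line. send_rows: Moves the arm, as the interface text tells. Its arguments: {"type":"object","properties":{"rows":{"type":"array","items":{"type":"array"}},"squeeze":{"type":"number"}},"required":["rows"]}

```bash
mkdir -p pics; cat > h.py <<'E'
from cell import env
import numpy as np, cv2
def snap(name,fn=None):
    f=env.grab_frame(name)
    if fn: cv2.imwrite('pics/'+fn,f['pixels'])
    np.savez('pics/'+name+'.npz',K=f['camera_matrix'],T=f['pose'],p=f['pixels'])
    return f
def ray(name,u,v,z):
    d=np.load('pics/'+name+'.npz');K,T=d['K'],d['T']
    r=T[:3,:3]@np.linalg.solve(K,[u,v,1.]);o=T[:3,3]
    return o+r*(z-o[2])/r[2]
def proj(name,p):
    d=np.load('pics/'+name+'.npz');K,T=d['K'],d['T']
    c=T[:3,:3].T@(np.array(p)-T[:3,3]);c=K@c;return c[:2]/c[2]
E
python3 - <<'E'
from h import *
a=snap('top','top0.png');b=snap('scene')
for f in(a,b):print(f['pose'].round(3).tolist(),f['camera_matrix'].round(1).tolist())
s=env.get_state()
for k in s:print(k,np.round(s[k],3))
E
```

```text
[[0.009, -0.993, 0.114, 0.475], [-1.0, -0.011, -0.013, 0.025], [0.015, -0.114, -0.993, 0.857], [0.0, 0.0, 0.0, 1.0]] [[437.9, 0.0, 282.4], [0.0, 437.9, 210.9], [0.0, 0.0, 1.0]]
[[0.555, 0.638, -0.533, 1.001], [0.831, -0.413, 0.371, -0.261], [0.017, -0.649, -0.76, 0.704], [0.0, 0.0, 0.0, 1.0]] [[530.1, 0.0, 277.2], [0.0, 530.1, 215.7], [0.0, 0.0, 1.0]]
time 0.1
joints [ 1.237  0.354  1.634  0.     1.155 -0.002]
qvel [ 0.001 -0.002 -0.002  0.001 -0.002 -0.002]
joint_efforts [-0.0000e+00 -6.0636e+01 -3.4282e+01 -0.0000e+00  4.0000e-03  0.0000e+00]
tool_pos [0.203 0.591 0.253]
ee_rot [-3.14 -0.    2.81]
ft_force [ 0.028  0.342 -0.407]
torque [-0.033  0.003  0.01 ]
width 0.085
```

View pics/top0.png

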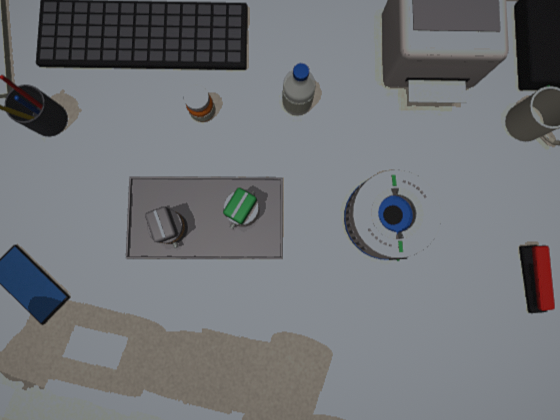

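Top view: the green handle is at about (240,206), the used filter at (162,224) and the purifier's mouth at (397,213) with green strips at (394,181) and (401,246). I'll enlarge both.

```bash
python3 - <<'E'
import cv2,numpy as np
p=cv2.imread('pics/top0.png')
a=cv2.resize(p[180:240,210:270],(400,400),interpolation=cv2.INTER_CUBIC) # x6.667
b=cv2.resize(p[163:263,347:447],(400,400),interpolation=cv2.INTER_CUBIC) # x4
cv2.imwrite('pics/crop0.png',np.hstack([a,b]))
from h import *
hsv=cv2.cvtColor(p,cv2.COLOR_BGR2HSV);m=cv2.inRange(hsv,(45,100,60),(80,255,255))
n,l,st,c=cv2.connectedComponentsWithStats(m)
for i in range(1,n):
  if st[i,4]>8:
    print(st[i],c[i].round(1),ray('top',*c[i],.095).round(4))
    pts=np.argwhere(l==i)[:,::-1].astype(np.float32)
    if st[i,4]>200:print(cv2.minAreaRect(pts))
E
```

```text
[392 175   4  11  37] [393.6 179.8] [ 0.6208 -0.1819  0.095 ]
[223 188  33  36 552] [239.3 205.2] [0.5726 0.0906 0.095 ]
((239.2352752685547, 204.941162109375), (21.60881996154785, 31.21274185180664), 30.963754653930664)
[399 241   4  11  38] [400.3 246.4] [ 0.5031 -0.1911  0.095 ]
```

View pics/crop0.png

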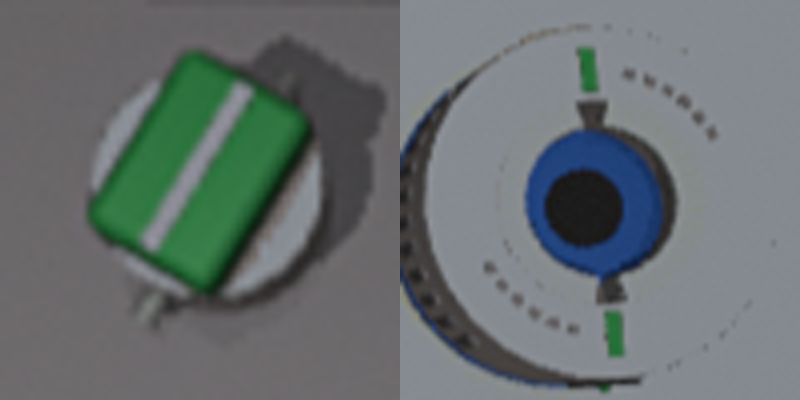

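```bash
python3 - <<'E'
from h import *
a=ray('top',246.45,193.2,.093);b=ray('top',232.8,216.45,.093)
print('stripe',a,b,(a+b)/2,np.linalg.norm(a-b),np.degrees(np.arctan2(*(a-b)[1::-1])))
print(ray('top',397,213,.095))
s=env.get_state();R=cv2.Rodrigues
from scipy.spatial.transform import Rotation as Ro
M=Ro.from_euler('xyz',s['ee_rot']).as_matrix();print(M.round(3))
d=np.array([*((a+b)/2)[:2],.253])-s['tool_pos'];print((M.T@d*1000).round(1))
E
```

```text
stripe [0.59422647 0.07853638 0.093     ] [0.55277755 0.10166706 0.093     ] [0.57350201 0.09010172 0.093     ] 0.04746621798456747 -29.16382245170818
[ 0.56166969 -0.1866619   0.095     ]
[[-0.945  0.326 -0.   ]
 [ 0.326  0.945 -0.001]
 [ 0.    -0.001 -1.   ]]
[-5.129e+02 -3.526e+02  1.000e-01]
```

{"api": "send_rows", "payload": {
  "rows": [
    [[-34, -23.5, 0], 0, -1],
    [[-68, -47, 0], 0, -1],
    [[-102, -70.5, 0], 0, -1],
    [[-136, -94, 0], 0, -1],
    [[-170, -117, 0], 0, -1]
  ]
}}

```text
time: 0.52
tool_pos: [0.3267, 0.4231, 0.253]
ee_rot: [-3.141, -0.0, 2.81]
ft_force: [0.7, 0.5, -0.2]
width: 0.0855
```

{"api": "send_rows", "payload": {
  "rows": [
    [[-34, -23.5, 0], 0, -1],
    [[-68, -47, 0], 0, -1],
    [[-102, -70.5, 0], 0, -1],
    [[-136, -94, 0], 0, -1],
    [[-170, -117, 0], 0, -1]
  ]
}}

```text
time: 0.93
tool_pos: [0.4494, 0.257, 0.2532]
ee_rot: [-3.141, -0.0, 2.81]
ft_force: [2.2, 1.5, -0.8]
width: 0.0852
```

{"api": "send_rows", "payload": {
  "rows": [
    [[-34, -23.5, 0], 2, -1],
    [[-68, -47, 0], 4, -1],
    [[-102, -70.5, 0], 6, -1],
    [[-136, -94, 0], 8, -1],
    [[-172, -118, 0], 10, -1]
  ]
}}

```text
time: 1.35
tool_pos: [0.5726, 0.0906, 0.2531]
ee_rot: [-3.141, -0.0, 2.633]
ft_force: [1.1, -0.2, 0.1]
width: 0.0856
```

{"api": "send_rows", "payload": {
  "rows": [
    [[0, 0, 20], 0, -1],
    [[0, 0, 40], 0, -1],
    [[0, 0, 40], 0, -1],
    [[0, 0, 40], 0, -1]
  ]
}}

```text
time: 1.68
tool_pos: [0.5711, 0.0924, 0.2123]
ee_rot: [-3.14, -0.002, 2.635]
ft_force: [-0.5, 0.3, -0.3]
width: 0.0854
```

```bash
python3 - <<'E'
from h import *
f=snap('wrist','w1.png')
s=env.get_state();print(s['tool_pos'],np.degrees(s['ee_rot']),s['joints'].round(2) if hasattr(s['joints'],'round') else s['joints'])
print(f['pose'].round(3).tolist())
for p in ([.5942,.0785,.093],[.5528,.1017,.093]):print(proj('wrist',p))
E
```

```text
[0.571837   0.09278854 0.21348364] [-1.79973817e+02 -3.67081769e-02  1.51007770e+02] [ 0.16  0.32  1.77  0.    1.05 -0.91]
[[0.485, 0.838, 0.248, 0.506], [0.874, -0.465, -0.14, 0.128], [-0.002, 0.285, -0.959, 0.333], [0.0, 0.0, 0.0, 1.0]]
[283.37557493 252.60762368]
[283.7001936  186.00434841]
```

View pics/w1.png

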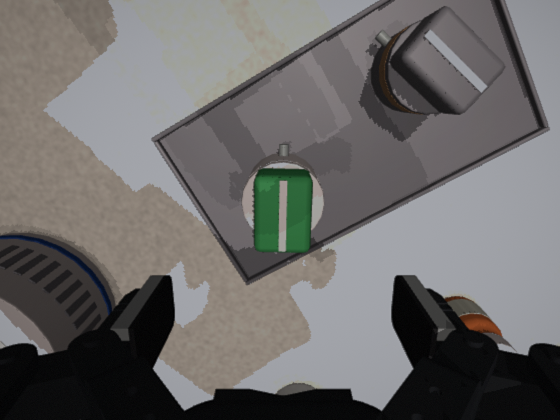

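Wrist view: the stripe runs (283,181)–(282,251), within 3 px of the top-camera estimate, and the jaws straddle the handle. Descending to grip.

{"api": "send_rows", "payload": {
  "rows": [
    [[-2, -1, 35], 0, -1],
    [[-2, -1, 70], 0, -1],
    [[-2, -1, 105], 0, -1],
    [[-2, -1, 120], 0, -1],
    [[-2, -1, 127], 0, -1]
  ],
  "squeeze": 50
}}

```text
time: 2.15
tool_pos: [0.5723, 0.0913, 0.0849]
ee_rot: [-3.14, -0.002, 2.636]
ft_force: [0.1, -0.0, 0.7]
width: 0.0854
```

{"api": "send_rows", "payload": {
  "rows": [
    [[0, 0, 0], 0, -1],
    [[0, 0, 0], 0, 1],
    [[0, 0, 0], 0, 1],
    [[0, 0, 0], 0, 1],
    [[0, 0, 0], 0, 1]
  ]
}}

```text
time: 2.57
tool_pos: [0.5742, 0.0909, 0.0878]
ee_rot: [3.14, 0.002, 2.635]
ft_force: [-4.8, -8.0, 35.7]
width: 0.0393
```

{"api": "send_rows", "payload": {
  "rows": [
    [[0, 0, 0], 0, 1],
    [[0, 0, 0], 0, 1],
    [[0, 0, 0], 0, 1],
    [[0, 0, 0], 0, 1],
    [[0, 0, 0], 0, 1]
  ]
}}

```text
time: 2.98
tool_pos: [0.5743, 0.0909, 0.0879]
ee_rot: [3.14, 0.002, 2.635]
ft_force: [-1.4, -1.4, 7.3]
width: 0.0393
```

```bash
python3 - <<'E'
from h import *
f=snap('wrist','w2.png')
for i in range(4):
  s=env.get_state();print(s['tool_pos'],np.degrees(s['ee_rot']),s['ft_force'],s['torque'],s['width'])
  env.grab_frame('top')
E
```

```text
[0.57426489 0.09090319 0.08790306] [1.79910029e+02 1.07073370e-01 1.50979854e+02] [-0.44586138  1.08429265  8.09906198] [0.18474234 0.16091384 0.04608583] 0.039650277049373024
[0.57426921 0.09090202 0.08791006] [1.79908424e+02 1.08568545e-01 1.50981744e+02] [-1.70616765  0.01614634  8.03858599] [0.19931824 0.20776262 0.06387476] 0.03950422913551072
[0.57427218 0.09092595 0.08792131] [1.79907701e+02 1.07336115e-01 1.50981460e+02] [-0.25542563  0.5763841   7.00679466] [0.14284054 0.14950061 0.07893738] 0.03945832480203675
[0.57428772 0.09091283 0.0879106 ] [1.79906813e+02 1.07965953e-01 1.50981324e+02] [-2.34182484 -0.38242107  7.86118523] [0.18912233 0.19510885 0.00296308] 0.039534647508968755
```

View pics/w2.png

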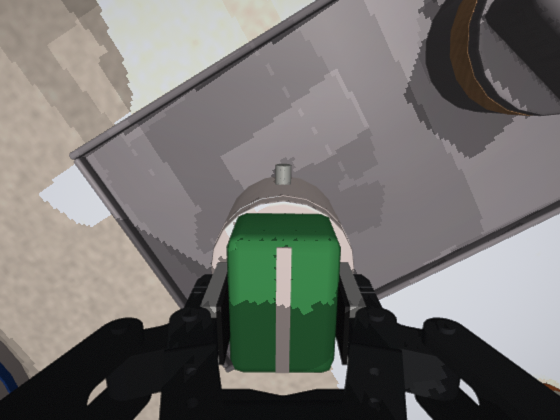

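Grip width is 39.5 mm with the stripe centred at column 283. Lifting, then stopping short of the purifier for a close look.

{"api": "send_rows", "payload": {
  "rows": [
    [[0, 0, -15], 0, 1],
    [[0, 0, -45], 0, 1],
    [[0, 0, -85], 0, 1],
    [[0, 0, -120], 0, 1],
    [[0, 0, -130], 0, 1]
  ]
}}

```text
time: 3.65
tool_pos: [0.5758, 0.0911, 0.2223]
ee_rot: [3.137, 0.006, 2.635]
ft_force: [1.0, 0.2, -1.9]
width: 0.0394
```

{"api": "send_rows", "payload": {
  "rows": [
    [[-14, -30, 0], -6.7, 1],
    [[-28, -61, 0], -13.4, 1],
    [[-42, -92, 0], -20.1, 1],
    [[-57, -122, 0], -26.8, 1],
    [[-71, -153, 0], -33.5, 1]
  ]
}}

```text
time: 4.07
tool_pos: [0.5606, -0.0788, 0.216]
ee_rot: [3.142, -0.0, -3.057]
ft_force: [1.3, -1.1, -1.9]
width: 0.039
```

{"api": "send_rows", "payload": {
  "rows": [
    [[0, 0, 0], 0, 1],
    [[0, 0, 0], 0, 1],
    [[0, 0, 0], 0, 1],
    [[0, 0, 0], 0, 1]
  ]
}}

```text
time: 4.4
tool_pos: [0.561, -0.0766, 0.2161]
ee_rot: [3.141, -0.0, -3.064]
ft_force: [-0.6, 0.2, -2.7]
width: 0.0391
```

```bash
python3 - <<'E'
from h import *
f=snap('wrist','w3.png');g=snap('scene','s3.png')
s=env.get_state()
for k in ('tool_pos','ee_rot','ft_force','torque','width','joints'):print(k,np.round(s[k],4))
p=f['pixels'];
for n in('wrist','scene'):
  q=np.load(f'pics/{n}.npz')['p']
  m=cv2.inRange(cv2.cvtColor(q,cv2.COLOR_BGR2HSV),(45,100,40),(80,255,255))
  k,l,st,c=cv2.connectedComponentsWithStats(m)
  for i in range(1,k):
    if st[i,4]>15:print(n,st[i],c[i].round(1),ray(n,*c[i],.095).round(4))
print('collar pred',proj('wrist',[.562,-.1865,.095]),proj('scene',[.562,-.1865,.095]))
E
```

```text
tool_pos [ 0.5612 -0.0764  0.2161]
ee_rot [ 3.1413e+00 -2.0000e-04 -3.0627e+00]
ft_force [ 0.7386 -0.1559 -1.5724]
torque [-0.0603  0.0202 -0.    ]
width 0.0391
joints [-1.3800e-01  3.0190e-01  1.7968e+00  3.0000e-04  1.0431e+00 -1.7878e+00]
wrist [117  71   7   4  23] [119.7  72.6] [ 0.4778 -0.1829  0.095 ]
wrist [101  94  14  32 336] [107.8 109.4] [ 0.5002 -0.1913  0.095 ]
wrist [  227   214   113   158 14573] [282.7 290.1] [ 0.6178 -0.0723  0.095 ]
wrist [125 267  12  25 224] [130.2 279. ] [ 0.6173 -0.1821  0.095 ]
scene [192 165  20  26 191] [201.6 174.3] [ 0.4354 -0.017   0.095 ]
scene [188 175  25  27 252] [196.5 189.8] [ 0.4613 -0.04    0.095 ]
scene [215 186   6   6  17] [217.8 188.7] [ 0.4774 -0.0109  0.095 ]
scene [112 245  10  10  45] [116.3 249.2] [ 0.5024 -0.1906  0.095 ]
scene [153 300  11  12  58] [158.  305.8] [ 0.6191 -0.1812  0.095 ]
collar pred [120.32153821 204.59043781] [136.26671499 277.22764609]
```

View pics/w3.png

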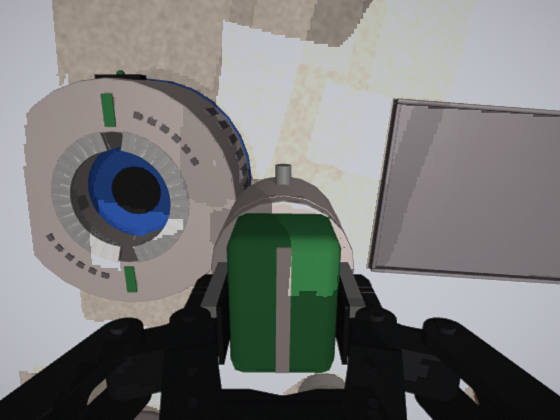

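```bash
python3 - <<'E'
from h import *
t=np.array([.5612,-.0764]);yaw=np.pi*2-3.0627
ex=np.array([np.cos(yaw),np.sin(yaw)]);ey=np.array([np.sin(yaw),-np.cos(yaw)])
f=.2161-.0839
for nm,x,z in (('lugtip top',.041,f+.024),('cyl top',.032,f+.055),('handle top +',.028,f+.089),('handle bot +',.028,f+.055),('handle top -',-.028,f+.089)):
  print(nm,proj('wrist',[*(t+x*ex),z]),proj('wrist',[*(t+(x+.001)*ex),z]))
p=cv2.imread('pics/w3.png')[150:390,215:355];cv2.imwrite('pics/c3.png',cv2.resize(p,None,fx=2.4,fy=2.4,interpolation=cv2.INTER_CUBIC))
E
```

```text
lugtip top [283.31453401 172.8129856 ] [283.31238122 170.80040008]
cyl top [283.56440698 207.93493295] [283.56234011 205.63575822]
handle top + [283.95254701 247.74020155] [283.95085522 244.94979169]
handle bot + [283.57259874 217.04740468] [283.57056207 214.78182809]
handle top - [284.03623161 385.76796977] [284.03490586 383.58129425]
```

View pics/c3.png

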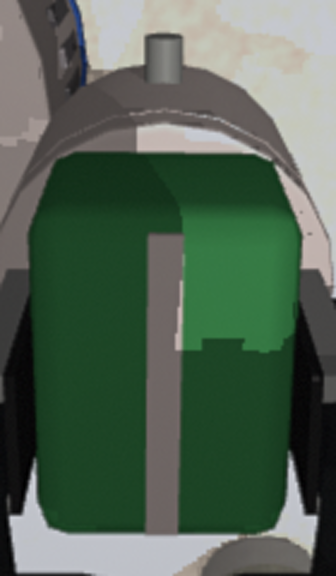

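The lug tip sits at about (283,164), so the filter axis is 2 mm or so from the TCP along tool +x, allowing for the wrist camera's own offset. Moving above the mouth and lowering to about 5 mm above it to check.

{"api": "send_rows", "payload": {
  "rows": [
    [[2, -30, 0], 0, 1],
    [[4, -60, 0], 0, 1],
    [[6, -90, 0], 0, 1],
    [[6.8, -110, 0], 0, 1],
    [[6.8, -110, 10], 0, 1]
  ]
}}

```text
time: 4.92
tool_pos: [0.5646, -0.1906, 0.2079]
ee_rot: [-3.139, 0.004, -3.065]
ft_force: [0.6, -0.6, -3.0]
width: 0.039
```

{"api": "send_rows", "payload": {
  "rows": [
    [[0, 0, 10], 0, 1],
    [[0, 0, 20], 0, 1],
    [[0, 0, 20], 0, 1],
    [[0, 0, 20], 0, 1],
    [[0, 0, 20], 0, 1]
  ]
}}

```text
time: 5.33
tool_pos: [0.5631, -0.1868, 0.1862]
ee_rot: [3.141, -0.0, -3.062]
ft_force: [0.2, 0.3, -3.5]
width: 0.0389
```

```bash
python3 - <<'E'
from h import *
f=snap('wrist','w4.png');g=snap('scene','s4.png');snap('top')
s=env.get_state()
for k in ('tool_pos','ee_rot','ft_force','torque','width'):print(k,np.round(s[k],4))
p=f['pixels'][80:400,160:410];a=cv2.resize(p,None,fx=1.75,fy=1.75,interpolation=cv2.INTER_CUBIC)
q=g['pixels'][185:335,70:230];b=cv2.resize(q,(int(160*2.2),560*0+330),interpolation=cv2.INTER_CUBIC)
h=np.zeros((560,a.shape[1]+b.shape[1],3),np.uint8);h[:,:a.shape[1]]=a;h[:330,a.shape[1]:]=b
cv2.imwrite('pics/c4.png',h);print(h.shape)
E
```

```text
tool_pos [ 0.5634 -0.1873  0.1868]
ee_rot [-3.1413e+00  8.0000e-04 -3.0627e+00]
ft_force [-0.1213 -0.6262 -2.7589]
torque [ 0.0347 -0.0746 -0.0242]
width 0.0396
(560, 790, 3)
```

View pics/c4.png

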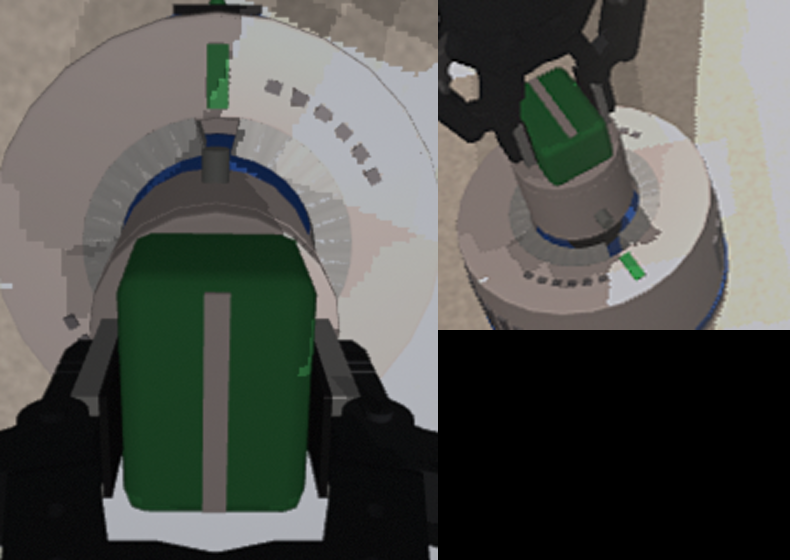

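The lug (column 283.4) lines up with the slot (284.5). I'll check the radial offset numerically.

```bash
python3 - <<'E'
from h import *
yaw=np.pi*2-3.0627
ex=np.array([np.cos(yaw),np.sin(yaw)]);ey=np.array([np.sin(yaw),-np.cos(yaw)])
T=np.array([.5632,-.187]);f=.1864-.0839
m=cv2.inRange(cv2.cvtColor(cv2.imread('pics/w4.png'),cv2.COLOR_BGR2HSV),(45,100,40),(80,255,255))
k,l,st,c=cv2.connectedComponentsWithStats(m)
for i in range(1,k):
  if st[i,4]>30:print(st[i],c[i])
def loc(u,v,z):
  d=ray('wrist',u,v,z)[:2]-T;return np.array([d@ex,d@ey])*1000
print('strip',loc(284.6,123.4,.095)-[58.7,0]);print('lug',loc(283.4,164,f+.024)-[41,0])
print('cyl edge top',loc(283.4,80+204/1.75,f+.055)-[32,0],loc(283.4,80+214/1.75,f+.055)-[32,0])
for n in('top','scene'):
  q=np.load(f'pics/{n}.npz')['p']
  m=cv2.inRange(cv2.cvtColor(q,cv2.COLOR_BGR2HSV),(45,100,40),(80,255,255))
  k,l,st,c=cv2.connectedComponentsWithStats(m)
  for i in range(1,k):
    if st[i,4]>15:print(n,st[i],c[i].round(1),ray(n,*c[i],f+.089).round(4))
# pixel of expected things in scene for lug tips
E
```

```text
[279 106  12  36 396] [284.02777778 123.44444444]
[  227   214   113   158 14561] [282.66952819 290.19201978]
strip [3.96820061 1.15447497]
lug [4.20686108 0.40749406]
cyl edge top [4.77023526 0.32020829] [2.31555976 0.32255079]
top [392 175   4  11  36] [393.7 179.8] [ 0.6024 -0.1557  0.1915]
top [400 189   8   6  20] [402.4 190.8] [ 0.5854 -0.1689  0.1915]
top [399 212  29  13 230] [410.8 218.5] [ 0.5426 -0.1809  0.1915]
top [399 241   4  11  33] [400.1 246. ] [ 0.5003 -0.1635  0.1915]
scene [ 107  216   42   53 1250] [126.9 243.4] [ 0.5802 -0.1875  0.1915]
scene [153 300  11  12  57] [157.8 305.7] [ 0.6795 -0.1939  0.1915]
```

Filter and collar agree to about 0.25 mm radially; I'll shift +0.5 mm in tool y and lower while watching the force.

{"api": "send_rows", "payload": {
  "rows": [
    [[0, 0.5, 4], 0, 1],
    [[0, 0.5, 8], 0, 1],
    [[0, 0.5, 12], 0, 1],
    [[0, 0.5, 16], 0, 1],
    [[0, 0.5, 18], 0, 1]
  ]
}}

```text
time: 5.9
tool_pos: [0.5626, -0.1871, 0.1674]
ee_rot: [3.141, -0.001, -3.063]
ft_force: [-0.4, -0.1, -2.7]
width: 0.0393
```

{"api": "send_rows", "payload": {
  "rows": [
    [[0, 0, 3], 0, 1],
    [[0, 0, 6], 0, 1],
    [[0, 0, 9], 0, 1],
    [[0, 0, 12], 0, 1],
    [[0, 0, 14], 0, 1]
  ]
}}

```text
time: 6.32
tool_pos: [0.5629, -0.1869, 0.1539]
ee_rot: [3.141, -0.0, -3.063]
ft_force: [0.2, 3.5, -1.5]
width: 0.0393
```

{"api": "send_rows", "payload": {
  "rows": [
    [[0, 0, 0], 0, 1],
    [[0, 0, 0], 0, 1]
  ]
}}

```text
time: 6.48
tool_pos: [0.5627, -0.1869, 0.1538]
ee_rot: [3.141, -0.001, -3.063]
ft_force: [0.6, 3.2, -4.8]
width: 0.0392
```

{"api": "send_rows", "payload": {
  "rows": [
    [[0, 0.6, 0], 0, 1],
    [[0, 0.6, 1], 0, 1],
    [[0, 0.6, 2], 0, 1],
    [[0, 0.6, 3], 0, 1],
    [[0, 0.6, 3], 0, 1]
  ]
}}

```text
time: 6.9
tool_pos: [0.5631, -0.1867, 0.1514]
ee_rot: [-3.141, 0.0, -3.063]
ft_force: [-0.3, 1.3, -0.6]
width: 0.0392
```

{"api": "send_rows", "payload": {
  "rows": [
    [[0, 0, 1], 0, 1],
    [[0, 0, 1], 0, 1],
    [[0, 0, 1], 0, 1]
  ]
}}

```text
time: 7.15
tool_pos: [0.5631, -0.1867, 0.1506]
ee_rot: [-3.141, 0.001, -3.063]
ft_force: [-0.5, 2.1, 1.7]
width: 0.039
```

{"api": "send_rows", "payload": {
  "rows": [
    [[0, 0, 1], 0, 1],
    [[0, 0, 1], 0, 1],
    [[0, 0, 1], 0, 1]
  ]
}}

```text
time: 7.4
tool_pos: [0.5632, -0.1867, 0.1496]
ee_rot: [-3.141, 0.001, -3.063]
ft_force: [-0.8, 1.2, 4.0]
width: 0.0392
```

```bash
python3 - <<'E'
from h import *
for i in range(4):
  s=env.get_state();print([np.round(s[k],4) for k in('tool_pos','ft_force','torque')]);snap('top')
E
```

```text
[array([ 0.5632, -0.1867,  0.1496]), array([-0.7638,  1.1984,  3.9594]), array([ 0.3118,  0.155 , -0.0568])]
[array([ 0.5632, -0.1867,  0.1496]), array([-0.996 ,  1.4534,  4.6974]), array([ 0.2741,  0.1786, -0.0714])]
[array([ 0.5632, -0.1867,  0.1496]), array([-1.3294, -0.258 ,  5.579 ]), array([ 0.2605,  0.1698, -0.0749])]
[array([ 0.5632, -0.1867,  0.1495]), array([-0.504 ,  1.0515,  5.8346]), array([ 0.2399,  0.1189, -0.0682])]
```

{"api": "send_rows", "payload": {
  "rows": [
    [[0, 0, 1], 0, 1],
    [[0, 0, 1], 0, 1],
    [[0, 0, 1], 0, 1],
    [[0, 0, 1], 0, 1]
  ]
}}

```text
time: 7.93
tool_pos: [0.5632, -0.1867, 0.1487]
ee_rot: [-3.141, 0.001, -3.063]
ft_force: [-0.5, 0.5, 7.5]
width: 0.0391
```

```bash
python3 - <<'E'
from h import *
for i in range(4):
  s=env.get_state();print([np.round(s[k],4) for k in('tool_pos','ft_force','torque')]);snap('top')
E
```

```text
[array([ 0.5632, -0.1867,  0.1487]), array([-0.4936,  0.5309,  7.4949]), array([ 0.3217,  0.2396, -0.0424])]
[array([ 0.5632, -0.1867,  0.1487]), array([-1.1171,  0.5037,  6.3776]), array([ 0.3545,  0.2173, -0.0312])]
[array([ 0.5632, -0.1867,  0.1487]), array([-0.8727,  0.2457,  6.1936]), array([ 0.3492,  0.2286, -0.0462])]
[array([ 0.5632, -0.1867,  0.1487]), array([-1.0395,  0.3477,  7.7097]), array([ 0.3134,  0.275 , -0.0402])]
```

{"api": "send_rows", "payload": {
  "rows": [
    [[0, -0.07, 0.15], 2, 1],
    [[0, -0.14, 0.3], 4, 1],
    [[0, -0.2, 0.45], 6, 1],
    [[0, -0.28, 0.6], 8, 1],
    [[0, -0.35, 0.7], 10, 1]
  ]
}}

```text
time: 8.55
tool_pos: [0.5634, -0.1872, 0.1483]
ee_rot: [-3.141, 0.001, 3.044]
ft_force: [-1.5, 1.2, 9.0]
width: 0.0392
```

```bash
cat > r.py <<'E'
from h import *
P=[]
for i in range(3):
  s=env.get_state();P.append(np.r_[s['tool_pos']*1 if hasattr(s['tool_pos'],'shape') else s['tool_pos'],s['ft_force'],s['torque'],np.degrees(s['ee_rot'][2])]);snap('top')
print(np.round(P,3));print(s['time'])
E
python3 r.py
```

```text
[[ 5.63000e-01 -1.87000e-01  1.48000e-01 -1.51300e+00  1.17300e+00
   9.03000e+00  3.72000e-01  3.20000e-01  1.10000e-01  1.74405e+02]
 [ 5.63000e-01 -1.87000e-01  1.48000e-01 -1.91000e+00  1.53600e+00
   9.52700e+00  3.31000e-01  4.15000e-01 -1.30000e-02  1.74255e+02]
 [ 5.63000e-01 -1.87000e-01  1.48000e-01 -1.12500e+00  2.01000e-01
   9.15700e+00  3.21000e-01  3.66000e-01 -4.60000e-02  1.74416e+02]]
8.65
```

{"api": "send_rows", "payload": {
  "rows": [
    [[0, -0.07, 0.14], 2, 1],
    [[0, -0.14, 0.28], 4, 1],
    [[0, -0.2, 0.42], 6, 1],
    [[0, -0.28, 0.56], 8, 1],
    [[0, -0.35, 0.7], 10, 1]
  ]
}}

```text
time: 9.12
tool_pos: [0.5634, -0.1874, 0.1477]
ee_rot: [3.142, 0.001, 2.869]
ft_force: [-2.1, 1.8, 11.1]
width: 0.0394
```

```bash
python3 r.py
```

```text
[[ 5.63000e-01 -1.87000e-01  1.48000e-01 -2.14100e+00  1.78200e+00
   1.11360e+01  6.17000e-01  3.59000e-01  1.29000e-01  1.64401e+02]
 [ 5.63000e-01 -1.87000e-01  1.48000e-01 -2.10700e+00  1.14000e+00
   1.01660e+01  5.02000e-01  3.82000e-01  2.50000e-02  1.64253e+02]
 [ 5.63000e-01 -1.87000e-01  1.48000e-01 -2.35900e+00  2.04300e+00
   1.06780e+01  5.38000e-01  3.55000e-01 -6.90000e-02  1.64411e+02]]
9.2167
```

{"api": "send_rows", "payload": {
  "rows": [
    [[0, -0.07, 0.14], 2, 1],
    [[0, -0.14, 0.28], 4, 1],
    [[0, -0.2, 0.42], 6, 1],
    [[0, -0.28, 0.56], 8, 1],
    [[0, -0.35, 0.7], 10, 1]
  ]
}}

```text
time: 9.68
tool_pos: [0.5634, -0.1876, 0.1472]
ee_rot: [3.141, 0.001, 2.695]
ft_force: [-1.9, 2.3, 12.3]
width: 0.0391
```

```bash
python3 r.py
```

```text
[[ 5.63000e-01 -1.88000e-01  1.47000e-01 -1.91900e+00  2.29800e+00
   1.22710e+01  7.14000e-01  3.68000e-01  3.80000e-02  1.54403e+02]
 [ 5.63000e-01 -1.88000e-01  1.47000e-01 -2.13800e+00  1.92100e+00
   1.16280e+01  6.76000e-01  4.06000e-01 -7.00000e-03  1.54245e+02]
 [ 5.63000e-01 -1.88000e-01  1.47000e-01 -1.16300e+00  9.37000e-01
   1.29390e+01  7.04000e-01  3.46000e-01 -5.40000e-02  1.54406e+02]]
9.7833
```

{"api": "send_rows", "payload": {
  "rows": [
    [[0, -0.07, 0.2], 2, 1],
    [[0, -0.14, 0.4], 4, 1],
    [[0, -0.2, 0.6], 6, 1],
    [[0, -0.28, 0.8], 8, 1],
    [[0, -0.35, 0.9], 10, 1]
  ]
}}

```text
time: 10.25
tool_pos: [0.5634, -0.1878, 0.1465]
ee_rot: [3.141, 0.001, 2.52]
ft_force: [-4.4, 3.1, 14.6]
width: 0.0394
```

```bash
python3 r.py
```

```text
[[ 5.63000e-01 -1.88000e-01  1.47000e-01 -4.43200e+00  3.05900e+00
   1.46310e+01  8.80000e-01  3.74000e-01  8.90000e-02  1.44403e+02]
 [ 5.63000e-01 -1.88000e-01  1.47000e-01 -2.68000e+00  2.15400e+00
   1.42580e+01  7.91000e-01  4.16000e-01  1.90000e-02  1.44252e+02]
 [ 5.63000e-01 -1.88000e-01  1.47000e-01 -1.71000e+00  3.45900e+00
   1.43030e+01  8.23000e-01  4.54000e-01 -6.00000e-02  1.44407e+02]]
10.35
```

{"api": "send_rows", "payload": {
  "rows": [
    [[0, -0.07, 0.1], 2, 1],
    [[0, -0.14, 0.2], 4, 1],
    [[0, -0.2, 0.3], 6, 1],
    [[0, -0.28, 0.4], 8, 1],
    [[0, -0.35, 0.5], 10, 1]
  ]
}}

```text
time: 10.82
tool_pos: [0.5633, -0.188, 0.1462]
ee_rot: [3.14, 0.001, 2.346]
ft_force: [-2.9, 4.8, 15.5]
width: 0.039
```

```bash
python3 r.py
```

```text
[[ 5.63000e-01 -1.88000e-01  1.46000e-01 -2.85800e+00  4.77600e+00
   1.55380e+01  9.17000e-01  3.43000e-01  1.62000e-01  1.34405e+02]
 [ 5.63000e-01 -1.88000e-01  1.46000e-01 -2.85400e+00  3.87200e+00
   1.55100e+01  9.12000e-01  3.88000e-01  4.90000e-02  1.34251e+02]
 [ 5.63000e-01 -1.88000e-01  1.46000e-01 -2.08400e+00  4.16100e+00
   1.47580e+01  8.40000e-01  4.03000e-01 -8.50000e-02  1.34407e+02]]
10.9167
```

{"api": "send_rows", "payload": {
  "rows": [
    [[0, -0.03, 0], 1, 1],
    [[0, -0.06, 0], 2, 1],
    [[0, -0.1, 0], 3, 1],
    [[0, -0.1, 0], 3, 1]
  ]
}}

```text
time: 11.3
tool_pos: [0.5632, -0.1881, 0.1462]
ee_rot: [3.14, 0.001, 2.294]
ft_force: [-2.4, 5.2, 16.3]
width: 0.0391
```

```bash
cat > r.py <<'E'
from h import *
P=[]
for i in range(8):
  s=env.get_state();P.append(np.r_[np.array(s['tool_pos'])*1000,s['ft_force'],s['torque'],np.degrees(s['ee_rot'][2])]);env.grab_frame('top') if i<7 else 0
print(np.array2string(np.mean(P,0),precision=2,suppress_small=True),'tz',np.round(np.array(P)[:,8],2),s['time'])
E
python3 r.py
```

```text
[ 563.21 -188.11  146.21   -2.61    4.23   15.36    0.92    0.36   -0.02
  131.47] tz [ 0.01 -0.04 -0.07 -0.03 -0.02 -0.02 -0.01  0.01] 11.65
```

{"api": "send_rows", "payload": {
  "rows": [
    [[0, -0.03, 0], 0.7, 1],
    [[0, -0.06, 0], 1.3, 1],
    [[0, -0.07, 0], 2, 1],
    [[0, -0.07, 0], 2, 1]
  ]
}}

```text
time: 11.98
tool_pos: [0.5632, -0.1881, 0.1462]
ee_rot: [3.14, 0.001, 2.259]
ft_force: [-3.1, 3.3, 15.6]
width: 0.0392
```

```bash
python3 r.py
```

```text
[ 563.17 -188.14  146.21   -2.93    4.15   15.4     0.9     0.36    0.04
  129.48] tz [ 0.06  0.03  0.01  0.1  -0.03  0.03  0.02  0.06] 12.3333
```

{"api": "send_rows", "payload": {
  "rows": [
    [[0, -0.02, 0], 0.5, 1],
    [[0, -0.04, 0], 1, 1],
    [[0, -0.05, 0], 1.5, 1],
    [[0, -0.05, 0], 1.5, 1]
  ]
}}

```text
time: 12.67
tool_pos: [0.5632, -0.1882, 0.1462]
ee_rot: [3.14, 0.001, 2.233]
ft_force: [-3.2, 3.6, 15.4]
width: 0.039
```

```bash
sed -i 's/range(8)/range(5)/;s/i<7/i<4/' r.py; python3 r.py
```

```text
[ 563.16 -188.17  146.22   -2.63    4.06   15.47    0.93    0.35    0.08
  127.99] tz [0.09 0.05 0.1  0.11 0.03] 12.8667
```

{"api": "send_rows", "payload": {
  "rows": [
    [[0, -0.02, 0], 0.5, 1],
    [[0, -0.04, 0], 1, 1],
    [[0, -0.04, 0], 1, 1]
  ]
}}

```text
time: 13.12
tool_pos: [0.5632, -0.1882, 0.1462]
ee_rot: [3.14, 0.001, 2.216]
ft_force: [-2.8, 4.7, 15.9]
width: 0.0393
```

```bash
python3 r.py
```

```text
[ 563.15 -188.19  146.23   -2.31    3.83   15.41    0.92    0.36    0.07
  126.99] tz [0.09 0.04 0.08 0.08 0.06] 13.3167
```

{"api": "send_rows", "payload": {
  "rows": [
    [[0, -0.02, 0], 0.5, 1],
    [[0, -0.04, 0], 1, 1],
    [[0, -0.04, 0], 1, 1]
  ]
}}

```text
time: 13.57
tool_pos: [0.5631, -0.1882, 0.1462]
ee_rot: [3.14, 0.001, 2.199]
ft_force: [-2.1, 3.6, 15.7]
width: 0.039
```

```bash
python3 r.py
```

```text
[ 563.11 -188.21  146.23   -2.22    4.06   15.43    0.9     0.35    0.05
  125.99] tz [0.1  0.04 0.02 0.04 0.03] 13.7667
```

{"api": "send_rows", "payload": {
  "rows": [
    [[0, -0.02, 0], 0.5, 1],
    [[0, -0.04, 0], 1, 1],
    [[0, -0.04, 0], 1, 1]
  ]
}}

```text
time: 14.02
tool_pos: [0.5631, -0.1882, 0.1462]
ee_rot: [3.14, 0.001, 2.181]
ft_force: [-1.9, 4.2, 15.0]
width: 0.0395
```

```bash
python3 r.py
```

```text
[ 563.09 -188.25  146.22   -2.68    3.93   14.96    0.92    0.36    0.03
  124.99] tz [ 0.05  0.07 -0.03  0.04  0.03] 14.2167
```

{"api": "send_rows", "payload": {
  "rows": [
    [[0, -0.02, 0], 0.5, 1],
    [[0, -0.04, 0], 1, 1],
    [[0, -0.04, 0], 1, 1]
  ]
}}

```text
time: 14.47
tool_pos: [0.563, -0.1882, 0.1462]
ee_rot: [3.14, 0.001, 2.164]
ft_force: [-1.3, 3.7, 14.8]
width: 0.0393
```

```bash
python3 r.py
```

```text
[ 563.06 -188.26  146.23   -2.11    3.77   15.37    0.91    0.34    0.05
  123.99] tz [0.11 0.04 0.04 0.03 0.04] 14.6667
```

{"api": "send_rows", "payload": {
  "rows": [
    [[0, -0.02, 0], 0.5, 1],
    [[0, -0.04, 0], 1, 1],
    [[0, -0.04, 0], 1, 1]
  ]
}}

```text
time: 14.92
tool_pos: [0.563, -0.1883, 0.1462]
ee_rot: [3.14, 0.001, 2.146]
ft_force: [-1.7, 4.2, 14.3]
width: 0.0393
```

```bash
python3 r.py
```

```text
[ 563.05 -188.29  146.23   -2.53    4.     14.73    0.9     0.33    0.07
  122.99] tz [0.12 0.1  0.03 0.05 0.04] 15.1167
```

{"api": "send_rows", "payload": {
  "rows": [
    [[0, -0.02, 0], 0.5, 1],
    [[0, -0.04, 0], 1, 1],
    [[0, -0.04, 0], 1, 1]
  ]
}}

```text
time: 15.37
tool_pos: [0.563, -0.1883, 0.1463]
ee_rot: [3.14, 0.001, 2.129]
ft_force: [-1.6, 3.9, 15.8]
width: 0.0394
```

```bash
python3 r.py
```

```text
[ 563.03 -188.32  146.24   -2.16    3.95   15.36    0.92    0.34    0.05
  121.99] tz [0.05 0.   0.08 0.07 0.07] 15.5667
```

{"api": "send_rows", "payload": {
  "rows": [
    [[0, -0.02, 0], 0.5, 1],
    [[0, -0.04, 0], 1, 1],
    [[0, -0.04, 0], 1, 1]
  ]
}}

```text
time: 15.82
tool_pos: [0.563, -0.1883, 0.1462]
ee_rot: [3.14, 0.001, 2.111]
ft_force: [-1.7, 4.5, 14.6]
width: 0.0392
```

```bash
python3 r.py
```

```text
[ 563.01 -188.33  146.24   -2.24    4.55   14.96    0.91    0.31    0.06
  120.99] tz [0.1  0.03 0.11 0.05 0.03] 16.0167
```

{"api": "send_rows", "payload": {
  "rows": [
    [[0, -0.02, 0], 0.5, 1],
    [[0, -0.04, 0], 1, 1],
    [[0, -0.04, 0], 1, 1]
  ]
}}

```text
time: 16.27
tool_pos: [0.563, -0.1884, 0.1462]
ee_rot: [3.14, 0.001, 2.094]
ft_force: [-2.0, 3.8, 15.9]
width: 0.0394
```

```bash
python3 r.py
```

```text
[ 562.98 -188.35  146.24   -2.43    4.16   15.16    0.92    0.33    0.07
  119.99] tz [0.12 0.09 0.03 0.05 0.06] 16.4667
```

{"api": "send_rows", "payload": {
  "rows": [
    [[0, -0.02, 0], 0.5, 1],
    [[0, -0.04, 0], 1, 1],
    [[0, -0.04, 0], 1, 1]
  ]
}}

```text
time: 16.72
tool_pos: [0.5629, -0.1884, 0.1462]
ee_rot: [3.14, 0.001, 2.076]
ft_force: [-2.2, 3.6, 14.6]
width: 0.0392
```

```bash
python3 r.py
```

```text
[ 562.95 -188.39  146.25   -2.24    4.2    15.24    0.89    0.29    0.04
  118.99] tz [0.07 0.04 0.03 0.02 0.05] 16.9167
```

{"api": "send_rows", "payload": {
  "rows": [
    [[0, -0.02, 0], 0.5, 1],
    [[0, -0.04, 0], 1, 1],
    [[0, -0.04, 0], 1, 1]
  ]
}}

```text
time: 17.17
tool_pos: [0.5629, -0.1884, 0.1462]
ee_rot: [3.14, 0.001, 2.059]
ft_force: [-1.8, 3.9, 15.0]
width: 0.0394
```

```bash
python3 r.py; python3 - <<'E'
from h import *
f=snap('wrist','w5.png')
E
```

```text
[ 562.92 -188.4   146.25   -2.14    3.89   15.37    0.9     0.28    0.06
  117.99] tz [0.11 0.05 0.08 0.01 0.03] 17.3667
```

View pics/w5.png

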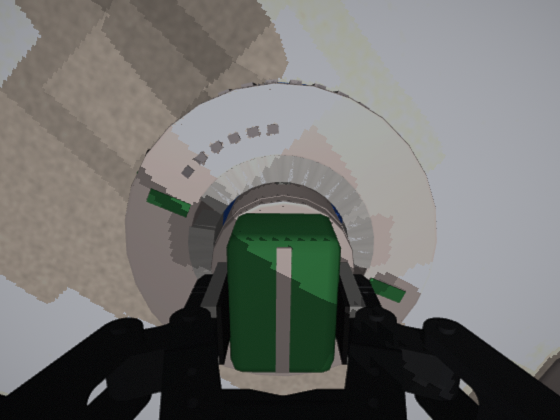

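The stripe (column 283) still follows the hand, and the slot strips have swung to (168,201) and (387,290), so the filter really is turning. Stop not reached yet at 66.5°.

{"api": "send_rows", "payload": {
  "rows": [
    [[0, -0.02, 0], 0.5, 1],
    [[0, -0.04, 0], 1, 1],
    [[0, -0.04, 0], 1, 1]
  ]
}}

```text
time: 17.67
tool_pos: [0.5629, -0.1884, 0.1463]
ee_rot: [3.14, 0.001, 2.042]
ft_force: [-1.7, 4.7, 15.5]
width: 0.0391
```

```bash
python3 r.py
```

```text
[ 562.94 -188.36  146.25   -1.74    4.38   15.49    0.94    0.28    0.15
  117.  ] tz [0.19 0.12 0.18 0.12 0.16] 17.8667
```

{"api": "send_rows", "payload": {
  "rows": [
    [[0, -0.02, 0], 0.5, 1],
    [[0, -0.03, 0], 0.8, 1],
    [[0, -0.03, 0], 0.8, 1]
  ]
}}

```text
time: 18.12
tool_pos: [0.563, -0.1882, 0.1462]
ee_rot: [3.139, 0.001, 2.028]
ft_force: [-2.7, 5.2, 14.5]
width: 0.0392
```

```bash
python3 r.py
```

```text
[ 563.02 -188.21  146.25   -1.95    5.58   14.68    1.1     0.18    0.38
  116.22] tz [0.43 0.41 0.36 0.35 0.34] 18.3167
```

The stop is felt at about 67.5° (torque 0.06 → 0.38 N·m). One small nudge to make it firm.

{"api": "send_rows", "payload": {
  "rows": [
    [[0, 0, 0], 0.15, 1],
    [[0, 0, 0], 0.3, 1],
    [[0, 0, 0], 0.3, 1],
    [[0, 0, 0], 0.3, 1]
  ]
}}

```text
time: 18.65
tool_pos: [0.563, -0.1882, 0.1462]
ee_rot: [3.139, 0.001, 2.023]
ft_force: [-1.5, 6.0, 14.9]
width: 0.0392
```

```bash
python3 r.py
```

```text
[ 563.05 -188.13  146.25   -1.35    5.67   15.07    1.19    0.11    0.49
  115.93] tz [0.47 0.48 0.52 0.5  0.48] 18.85
```

Firm at 0.49 N·m. Releasing and retreating straight up.

{"api": "send_rows", "payload": {
  "rows": [
    [[0, 0, 0], 0, -1],
    [[0, 0, 0], 0, -1],
    [[0, 0, 0], 0, -1],
    [[0, 0, 0], 0, -1],
    [[0, 0, 0], 0, -1]
  ]
}}

```text
time: 19.27
tool_pos: [0.5617, -0.1887, 0.1444]
ee_rot: [-3.141, -0.0, 2.023]
ft_force: [-0.5, -0.5, -0.2]
width: 0.0854
```

{"api": "send_rows", "payload": {
  "rows": [
    [[0, 0, 0], 0, -1],
    [[0, 0, -10], 0, -1],
    [[0, 0, -30], 0, -1],
    [[0, 0, -60], 0, -1],
    [[0, 0, -90], 0, -1]
  ]
}}

```text
time: 19.68
tool_pos: [0.5613, -0.1885, 0.2358]
ee_rot: [-3.14, -0.001, 2.023]
ft_force: [0.3, -0.1, 0.5]
width: 0.0853
```

{"api": "send_rows", "payload": {
  "rows": [
    [[0, 40, -20], 0, -1],
    [[0, 80, -40], 0, -1],
    [[0, 110, -40], 0, -1],
    [[0, 110, -40], 0, -1],
    [[0, 110, -40], 0, -1]
  ]
}}

```text
time: 20.1
tool_pos: [0.6621, -0.1396, 0.2755]
ee_rot: [3.141, 0.001, 2.024]
ft_force: [-0.8, -0.2, -0.4]
width: 0.0853
```

```bash
python3 - <<'E'
from h import *
f=snap('top');g=snap('scene')
s=env.get_state()
for k in ('time','tool_pos','ft_force','width'):print(k,np.round(s[k],4))
a=cv2.resize(f['pixels'][163:263,347:447],(400,400),interpolation=cv2.INTER_CUBIC)
b=cv2.resize(g['pixels'][175:335,70:230],(400,400),interpolation=cv2.INTER_CUBIC)
cv2.imwrite('pics/c6.png',np.hstack([a,b]))
for p in ([.561,-.1865,.152],[.561,-.1865,.095]):print(proj('top',p),proj('scene',p))
E
```

```text
time 20.2
tool_pos [ 0.66   -0.1406  0.2745]
ft_force [ 0.3623 -0.355   0.3319]
width 0.0856
[406.51696108 209.5768891 ] [127.71864848 251.80730714]
[396.91626153 213.37762776] [135.96424369 276.71574852]
```

View pics/c6.png

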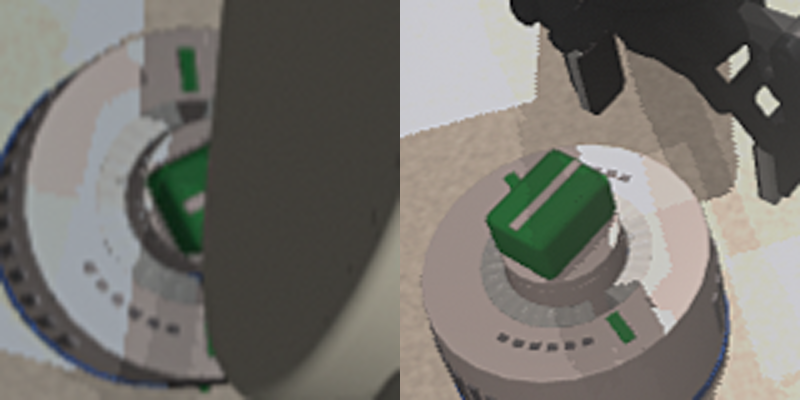

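```bash
python3 - <<'E'
from h import *
a=ray('scene',114.8,265.4,.152);b=ray('scene',141.2,239,.152);d=a-b
print((a+b)/2,np.linalg.norm(d),np.degrees(np.arctan2(d[1],d[0])))
s=env.get_state();print(s['ft_force']);env.sign_off()
E
```

```text
[ 0.56156654 -0.18598737  0.152     ] 0.0498510626139957 -65.29839518510929
[ 0.36227011 -0.35497322  0.33188548]
the job is handed in; nothing more can be done
```

The fresh filter is in the purifier, turned clockwise against its stop, released, and the job is handed in at about 20 s. No verdict was reported, so this rests on my own readings.

**What I did**
- **Fitting:** I gripped the green handle and lowered the lugs through the slots.
- **Turning:** I pressed the seat about 2 mm, then turned the filter clockwise, letting the hand go down about 2.5 mm as it turned.
- **Stop:** I felt it at about 67.5° and finished at about 68.5°. The twist rose from about 0.06 N·m while turning to 0.49 N·m, roughly 0.43 N·m above the turning effort, or about 11 N on the stop.
- **Release:** I opened the gripper and moved straight up and away.

**Last checks, after letting go**
- **Locked angle:** the scene camera puts the filter about 70° from the slots, within about 2° of the arm's own reading.
- **Position:** the same picture puts the filter within about 1 mm of the purifier's axis. That calculation assumed the locked height, so it doesn't confirm the height independently.
- **Seat depth:** I couldn't see this directly. From the pressing force (about 18 N) and hand height it was about 5 mm while I held it, and the spring should have brought it back to about 4.5 mm on release.
- **Clear of the filter:** the wrist force reads close to zero and the gripper is visibly clear.
- **Other items:** my moves stayed clear of the used filter and the other things on the desk, but I didn't measure them again at the end.

**Disagreement:** the three cameras differed by up to 3 mm on the purifier's position. I used a value between them, lined the lug up with the slot in the wrist view, and checked by feel going in. Side forces while seated stayed under about 6 N.

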